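# Put the ratchet and the pliers back in the shadow tray

## Robot

A 7-joint arm with a two-finger parallel gripper is mounted at the origin on a cart in front of the work surface, level with it; the furniture and walls round the work are solid. World frame = base frame: x ahead of the robot, y to its left, z up, the work surface at z = 0. Lengths are in m, angles in rad, forces in N, time in s.
With the tool pointing down it reaches from about 0.425 to 0.875 m from the base axis. Payload 9.9 kg.
Tool frame: the origin (TCP) lies on the centre line of the jaws, within the pads' length; the fingertips stand 11 mm ahead of it and the grasp point (between the pads) lies 8 mm behind it; z points along the fingers, y is the direction in which the jaws open and shut (so a half turn about z gives the same grasp; the last joint's range is limited). The gripper opens to 85 mm and grips with 20 to 120 N. Pads are 22 mm wide; open, the fingers measure 114 mm over their backs; the gripper's body (76 mm by 85 mm) begins 54 mm behind the grasp point. The pads swing forward as they close: fully open they stand 13 mm farther back than shut.
Start: joints at [1.197, 0.576, 0.025, 1.437, -0.015, 1.129, -0.057], TCP at [0.193, -0.647, 0.217] pointing down, gripper open.
Joint ranges: [-2.76, 2.76], [-0.34, 2.15], [-1.52, 1.57], [0.19, 2.46], [-1.09, 4.23], [0.17, 1.99], [-2.82, 2.82]. Speed limits (rad/s): [2.22, 2.22, 3.01, 3.01, 3.14, 3.14, 3.14].

## Interface

Orientations are given as a rotation vector (axis times angle).
In Python, from rig import status, viewer, arm gives the robot as it stands. The module is installed in compiled form; this text tells all that it offers.
- The arm moves only by the shell command python3 -m crank 'ROWS'. ROWS is JSON, a list that holds one entry, the list of rows, each a list of 7 numbers: the opening in per cent of the stroke, from 0 (shut) to 100 (fully open), then the shift along the tool's x, y, z in cm, then the turn, a rotation vector about the tool's x, y, z in degrees. In form: [[[grip, tx, ty, tz, rx, ry, rz], ...]]. A call has 1 to 12 rows; each row is the pose to reach, as a shift and turn from the pose measured when the call began, along the tool's axes at that moment; what a row does not reach only later rows make up. A row lasts 1/8 s, in which the tool goes at most 62.5 mm and 10.7 degrees, less where a joint would pass 70% of its speed; a pose out of reach is approached as far as the arm can. A call with a gripper value outside its range is refused whole. The fingers move at their own pace and stop on an object; the grip force is fixed at half the most. Time passes only in rows, so rows that repeat a pose let the fingers close. It gives the time, the measured TCP pose, the force and the opening at its end, in the units of the state.
- status.observe(): the state, without advancing time (a new reading comes with each control period).
- viewer.read_camera(name): name is "scene" or "top"; returns the picture (400x640x3 uint8, blue, green, red); there is no depth.
- viewer.calibration(name): a dict with "camera_matrix" (3x3 intrinsics, pixels), "world_from_camera" (4x4, takes a point from camera to world coordinates). Camera axes: x right, y down, z forward; pixel columns grow to the right and rows downward; lengths in m; the calibration is good to about 2 mm. A picture is of the moment at which its call begins. calibration takes no time and is no camera call.
- arm.hand_in(): hands the job in, once; it reports no verdict.
The state is a dict: "time": time; "joint_positions": joint angles; "qd": joint speeds; "joint_efforts": joint torques, N m; "ee_pos": TCP position; "eef_rot": TCP orientation; "wrist_force": force on the tool from outside, world axes, zero at the start; "moment": the same for the moment, N m; "gripper_width": opening from 0.0 (shut) to 1.0 (fully open).
Only numpy, scipy, OpenCV 4.12 (cv2) and the standard library are available. Lean on these libraries where they do the work, as an engineer would, in place of code of your own. Each camera call takes 0.05 s, during which the arm holds its last target.

## Task

Put the red-handled ratchet and the red-handled pliers back in the shadow tray on the bench, each lying flat on the bottom of its own cut-out, the right way round. Set them down gently rather than dropping them in, and leave the spanner that is already in the tray where it is.

Things in the scene. Friction and masses are not known exactly. Their poses are not given: they have to be found in the camera images.
- tray: Fixed shadow tray in front of the red tool box, 250 x 256 mm, 18 mm high: black foam, blue bottom (4 mm above the bench) in the 14 mm deep cut-outs. Origin: centre of underside. y points roughly away from the robot, x to its right. Cut-outs run along y at x = -80 (ratchet), 0 (pliers), +80 mm (spanner). A finger channel, as deep, crosses the tray along x, y = -56 to 0 mm. Tools lie axes parallel to the tray's.
- ratchet_cutout (a point): Centre of the ratchet's cut-out on the blue bottom, tray x = -80 mm, y = 0 (leftmost from the robot). 224 mm long; 33 mm wide from the handle end (tray -y) to y = +55 mm, then 50 mm wide for the head, so the head must be at tray +y, away from the robot. The upper 7 mm of its sides slope outward 4 mm. The ratchet's origin belongs here.
- pliers_cutout (a point): Centre of the pliers' cut-out on the blue bottom, tray x = 0, y = 0 (the middle one). 202 mm long; 38 mm wide for the jaws (tray y = -56 to -101 mm), 76 mm wide for the handles (y = 0 to +101 mm), so the jaws must be at tray -y, toward the robot. The upper 7 mm of its sides slope outward 4 mm. The pliers' origin belongs here.
- ratchet: Loose ratchet, grey steel, red handle, 36 x 203 x 36 mm, 0.38 kg. Origin: mid-length on the underside, z up. Handle 24 mm wide and high, y = -102 to -2 mm; shank 16 mm wide to y = 66 mm; head 36 mm across at y = +84 mm, square drive on top. Balances near y = -5; grip across x at y = -25 mm (22 mm wide). Starts on the bench, head roughly away from the robot.
- pliers: Loose pliers, dark jaws, red handles, 62 x 185 x 15 mm, 0.24 kg, lying flat. Origin: mid-length on the underside, z up. Jaws (24 mm wide) end at y = -92 mm; handles spread to 62 mm at y = +92 mm. Grip across x at the waist, y = -32 mm (20 to 25 mm wide), fingertips 4 mm above the underside. Starts on the bench, jaws roughly toward the robot.
- tray_spanner: Grey double open-ended spanner, 41 x 207 x 5 mm, already in its cut-out, the rightmost from the robot. Origin: its centre on the underside. Stays there. (Another, ring-and-open spanner lies loose on the bench and has no part in the job.)

How it is judged:
By the outcome, as a careful person would: the job done as asked, in the order asked, and still so for the second after the job is handed in, with the robot touching nothing.
It also fails if it takes over 64 s, if anything falls off the work surface, if the arm or the gripper's body presses on something with over 40 N, if the wrist force passes 120 N, or if a joint passes its speed limit or range.

## Working session

There is one attempt and no reset: what is moved stays moved. The work goes in short steps, Python scripts to look and compute and a shell command to move; the robot and the scene stay as the last step left them, time stands still between calls to the robot, and variables do not carry over. Pictures are saved under pics/ and viewed, and the job is handed in when it is done.

```bash
mkdir -p pics; python3 - <<'E'
from rig import status, viewer
import cv2,numpy as np
print(status.observe())
for n in("scene","top"):
    cv2.imwrite(f"pics/{n}0.png",viewer.read_camera(n)); c=viewer.calibration(n); print(n,np.round(c["camera_matrix"],2).tolist(),np.round(c["world_from_camera"],4).tolist())
E
```

```text
{'time': 0.0, 'joint_positions': array([ 1.19722297,  0.576488  ,  0.02481662,  1.43792329, -0.01497868,
        1.12900018, -0.05652078]), 'qd': array([-0.00015329,  0.00020962,  0.00050823,  0.00044397,  0.00075255,
        0.00048854, -0.00124418]), 'joint_efforts': array([ 6.19544335e-04, -7.65745354e+01,  2.25044198e+00, -2.85971296e+01,
        1.52872450e-02,  1.27427952e-02,  3.57306317e-05]), 'ee_pos': array([ 0.1927456 , -0.64639169,  0.21646632]), 'eef_rot': array([-3.10708005e+00, -4.53423078e-01,  5.07634401e-04]), 'wrist_force': array([0.33612839, 0.38720138, 0.28392414]), 'moment': array([ 0.00331891, -0.0078002 , -0.00303212]), 'gripper_width': 1.0017674234627736}
scene [[504.88, 0.0, 314.27], [0.0, 504.88, 201.9], [0.0, 0.0, 1.0]] [[-0.8611, -0.3237, 0.3921, -0.0821], [-0.508, 0.5167, -0.6891, 1.0334], [0.0205, -0.7926, -0.6094, 0.9658], [0.0, 0.0, 0.0, 1.0]]
top [[412.4, 0.0, 320.59], [0.0, 412.4, 198.2], [0.0, 0.0, 1.0]] [[0.0143, -0.9885, 0.1504, 0.3129], [-0.9999, -0.0152, -0.0044, -0.0203], [0.0066, -0.1503, -0.9886, 1.3343], [0.0, 0.0, 0.0, 1.0]]
```

View pics/scene0.png

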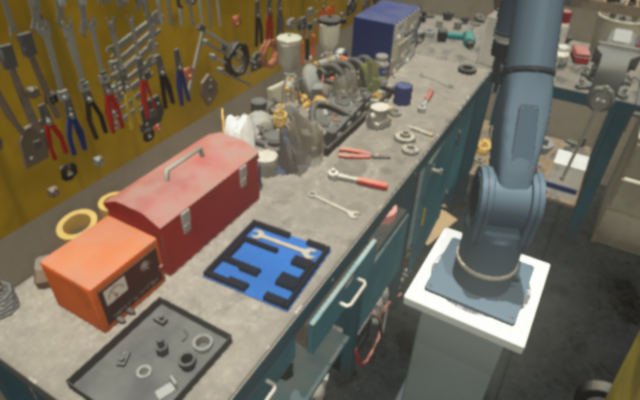

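View pics/top0.png

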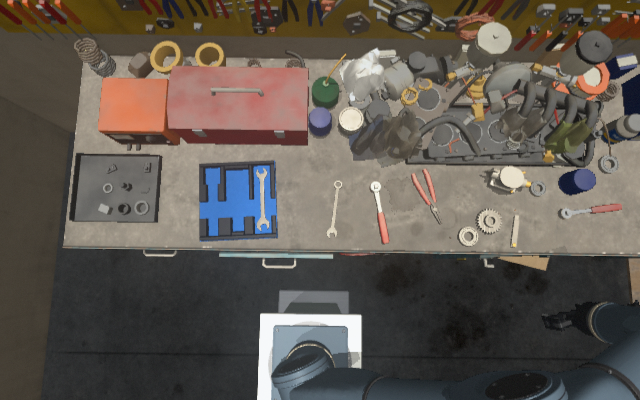

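The top view shows the tray around (238,200), the ratchet from (376,186) to (384,243), and the pliers from (420,170) to (438,222). Next I'll zoom in.

```bash
cat > h.py <<'E'
import numpy as np,cv2
from rig import viewer,status
def ray(n,px,z):
    c=viewer.calibration(n);K=c["camera_matrix"];T=c["world_from_camera"]
    d=T[:3,:3]@np.linalg.inv(K)@np.array([px[0],px[1],1.]);o=T[:3,3]
    return o+d*(z-o[2])/d[2]
def proj(n,P):
    c=viewer.calibration(n);T=np.linalg.inv(c["world_from_camera"]);q=T[:3,:3]@np.asarray(P)+T[:3,3];q=c["camera_matrix"]@q;return q[:2]/q[2]
E
python3 - <<'E'
import cv2,numpy as np
from h import *
t=cv2.imread("pics/top0.png");s=cv2.imread("pics/scene0.png")
cv2.imwrite("pics/tz1.png",cv2.resize(t[150:250,190:290],None,fx=6,fy=6,interpolation=cv2.INTER_CUBIC))
cv2.imwrite("pics/tz2.png",cv2.resize(t[160:250,360:450],None,fx=6,fy=6,interpolation=cv2.INTER_CUBIC))
hsv=cv2.cvtColor(t,cv2.COLOR_BGR2HSV)
def pr(name,m,z):
    n,l,st,ce=cv2.connectedComponentsWithStats(m.astype(np.uint8))
    for i in range(1,n):
        if st[i,4]<30: continue
        ys,xs=np.where(l==i);r=cv2.minAreaRect(np.c_[xs,ys].astype(np.float32))
        print(name,st[i],np.round(ce[i],1),"rect",np.round(r[0],1),np.round(r[1],1),round(r[2],1),"world",np.round(ray("top",ce[i],z),4), "corners",[np.round(ray("top",p,z)[:2],3).tolist() for p in cv2.boxPoints(r)])
m=((hsv[...,0]<8)|(hsv[...,0]>172))&(hsv[...,1]>110)&(hsv[...,2]>80); m[:150]=0;m[260:]=0
pr("red",m,0.012)
b=(hsv[...,0]>100)&(hsv[...,0]<125)&(hsv[...,1]>150)&(hsv[...,2]>100);b[:150]=0;b[250:]=0
pr("blue",b,0.004)
k=(hsv[...,2]<60);k[:155]=0;k[245:]=0;k[:,:190]=0;k[:,290:]=0
mm=(k|b);mm[:,290:]=0;mm[:,:190]=0
pr("tray",mm,0.018)
E
```

```text
red [423 171  11  28  40] [428.1 185.1] rect [428.  184.5] [28.8  1.6] 71.6 world [ 0.5627 -0.3765  0.012 ] corners [[0.609, -0.36], [0.611, -0.365], [0.521, -0.392], [0.519, -0.387]]
red [412 176  19  29  55] [420.9 193. ] rect [419.6 190.4] [32.4  3.3] 56.3 world [ 0.5362 -0.3523  0.012 ] corners [[0.586, -0.315], [0.592, -0.324], [0.504, -0.381], [0.498, -0.372]]
red [606 207  16   5  31] [613.5 209.2] rect [613.4 209.3] [ 2.9 15.2] 73.3 world [ 0.4925 -0.9771  0.012 ] corners [[0.489, -0.952], [0.504, -1.001], [0.495, -1.002], [0.48, -0.953]]
red [378 213  11  31 116] [382.6 232.2] rect [382.5 227.7] [30.6  7.2] 77.5 world [ 0.4067 -0.2267  0.012 ] corners [[0.467, -0.205], [0.472, -0.227], [0.376, -0.248], [0.371, -0.225]]
blue [ 200  166   77   70 3052] [236.1 199.8] rect [237.4 200.5] [67.2 76.1] 87.6 world [0.5057 0.2487 0.004 ] corners [[0.608, 0.379], [0.623, 0.129], [0.402, 0.113], [0.388, 0.357]]
tray [251 163  20  22  41] [256.1 169.1] rect [255.8 169. ] [13.8 27.7] 40.6 world [0.6058 0.1854 0.018 ] corners [[0.585, 0.232], [0.657, 0.176], [0.627, 0.141], [0.556, 0.197]]
tray [201 166  20  18  54] [206.1 171.7] rect [210.5 174.5] [17. 19.] 90.0 world [0.5947 0.3476 0.018 ] corners [[0.613, 0.365], [0.614, 0.303], [0.558, 0.301], [0.557, 0.362]]
tray [ 200  166   77   71 3225] [235.4 200. ] rect [237.  199.9] [69.3 76.1] 86.3 world [0.5031 0.2483 0.018 ] corners [[0.607, 0.379], [0.628, 0.132], [0.402, 0.11], [0.383, 0.351]]
```

```bash
python3 -c "
import cv2,numpy as np
a=cv2.imread('pics/tz1.png');b=cv2.imread('pics/tz2.png');b=cv2.resize(b,None,fx=1,fy=1)
cv2.imwrite('pics/tz.png',cv2.resize(np.hstack([np.pad(a,((0,0),(0,0),(0,0))),np.pad(b,((0,60),(0,0),(0,0)))]),None,fx=.69,fy=.69))"
```

```text
(no output)
```

View pics/tz1.png

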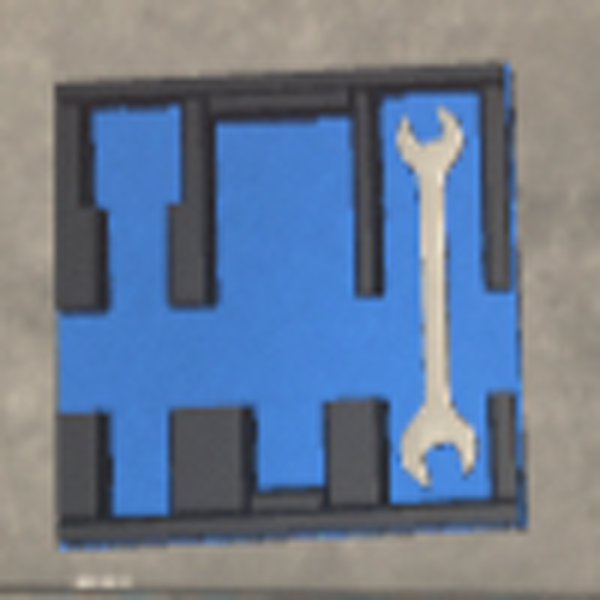

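View pics/tz2.png

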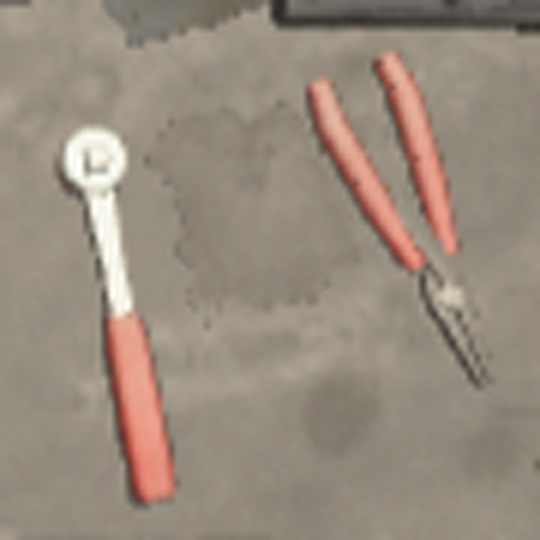

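```bash
python3 - <<'E'
import cv2,numpy as np
s=cv2.imread("pics/scene0.png")
cv2.imwrite("pics/sz1.png",cv2.resize(s[210:320,195:340],None,fx=5,fy=5,interpolation=cv2.INTER_CUBIC))
cv2.imwrite("pics/sz2.png",cv2.resize(s[135:200,315:400],None,fx=8,fy=8,interpolation=cv2.INTER_CUBIC))
E
```

```text
(no output)
```

View pics/sz1.png

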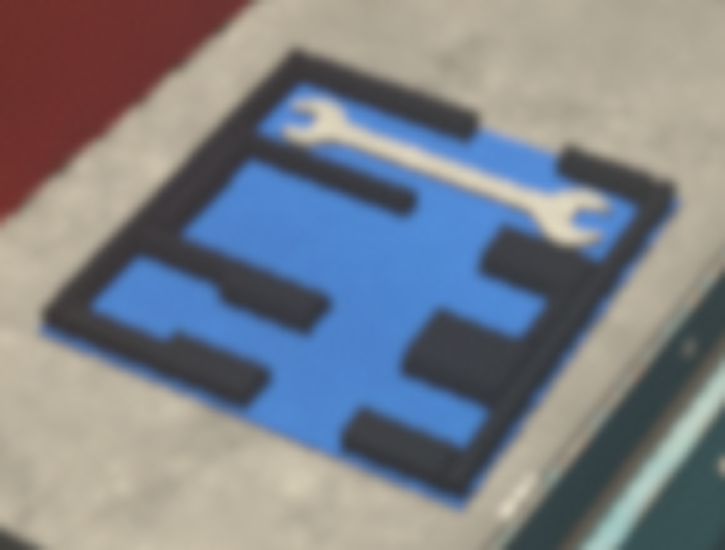

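View pics/sz2.png

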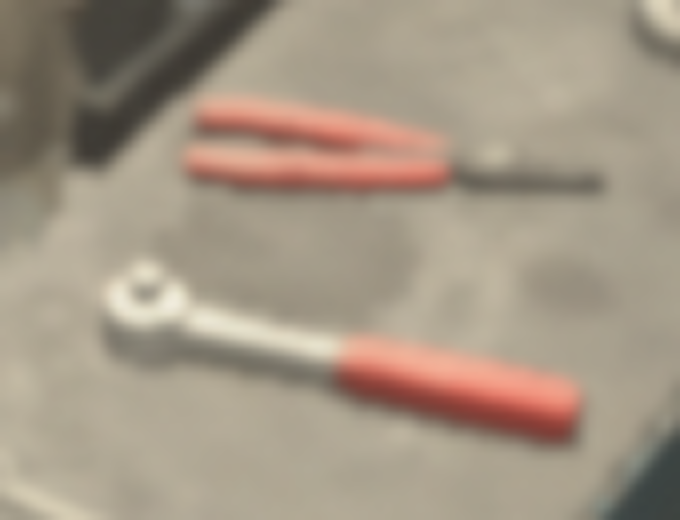

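```bash
cat > m.py <<'E'
from h import *
from scipy.optimize import least_squares
T=lambda u,v,s,ox,oy:((u+.5)/s-.5+ox,(v+.5)/s-.5+oy)
tp=[((-125,128,18),(57,86)),((125,128,18),(505,66)),((-125,-128,0),(61,548)),((125,-128,0),(526,527)),((-38,101,4),(215,125)),((-105,112,4),(92,108)),((-38,0,4),(215,305)),((-125,-56,18),(60,415))]
sp=[((125,128,18),(295,48)),((125,-128,18),(675,185)),((-125,-128,0),(462,508)),((-125,128,0),(45,328)),((-125,128,18),(43,315)),((-125,-128,18),(465,488))]
def tray(p,q):
    # tray x -> right (world -y), y -> away (world +x), rotated by p[2]
    c,s=np.cos(p[2]),np.sin(p[2]);x,y,z=np.array(q)/1000.
    ux=np.array([s,-c]);uy=np.array([c,s])
    w=p[:2]+x*ux+y*uy;return np.r_[w,z]
def run(sets):
    def f(p):
        r=[]
        for n,L in sets:
            for q,uv in L:
                o=T(*uv,6,190,150) if n=="top" else T(*uv,5,195,210)
                r+=list(proj(n,tray(p,q))-o)
        return r
    s=least_squares(f,[.5,.25,0.],x_scale=[.1,.1,.1]);return s.x,np.round(s.fun,1)
if __name__=="__main__":
    for S in([("top",tp)],[("scene",sp)],[("top",tp),("scene",sp)]):
        x,r=run(S);print(np.round(x[:2],4),round(np.degrees(x[2]),2),r.tolist())
    a=lambda u,v:T(u,v,6,360,160); b=lambda u,v:T(u,v,8,315,135)
    def tri(pa,pb):
        o=[];M=np.zeros((3,3));v=np.zeros(3);D=[]
        for n,px in(("top",pa),("scene",pb)):
            p0=ray(n,px,0);p1=ray(n,px,.1);d=(p1-p0)/np.linalg.norm(p1-p0);A=np.eye(3)-np.outer(d,d);M+=A;v+=A@p0;D.append((p0,d))
        P=np.linalg.solve(M,v);g=abs(np.dot(D[0][0]-D[1][0],np.cross(D[0][1],D[1][1])))/np.linalg.norm(np.cross(D[0][1],D[1][1]));return P,g
    for n,u,v,z in(("r head",(95,160),(145,300),.03),("r hstart",(122,318),(345,355),.018),("r hend",(155,500),(575,410),.015),("p tip",(487,383),(600,182),.008),("p h1",(317,83),(193,160),.01),("p h2",(388,60),(200,115),.01),("p nuc",(428,270),(452,165),.01)):
        P,g=tri(a(*u),b(*v));print(n,"tri",np.round(P,4),"gap",round(g,4),"plane",z,np.round(ray("top",a(*u),z)[:2],4),np.round(ray("scene",b(*v),z)[:2],4))
E
python3 m.py
```

```text
[0.5042 0.2432] 3.51 [-1.1, -1.2, 0.8, -1.3, 0.0, 0.7, 0.3, 0.6, 0.3, 0.1, 0.4, 0.6, 0.7, 0.4, -1.5, 0.0]
[0.5053 0.2395] 3.6 [-0.1, -1.5, 2.3, -1.0, 0.7, 1.0, -1.2, 1.2, -1.6, -1.1, 0.1, 0.1]
[0.5044 0.2416] 3.6 [-0.7, -1.2, 1.3, -1.4, 0.6, 0.7, 0.9, 0.4, 0.8, 0.1, 0.8, 0.6, 1.2, 0.4, -0.9, 0.0, -0.3, -1.0, 2.2, -0.5, 0.6, 1.7, -1.5, 1.8, -1.9, -0.5, -0.1, 0.8]
r head tri [ 0.5538 -0.2025  0.0251] gap 0.0 plane 0.03 [ 0.5529 -0.2018] [ 0.5505 -0.1961]
r hstart tri [ 0.4686 -0.2173  0.0204] gap 0.0008 plane 0.018 [ 0.4693 -0.2175] [ 0.4696 -0.2206]
r hend tri [ 0.3726 -0.234   0.0192] gap 0.0004 plane 0.015 [ 0.3726 -0.2348] [ 0.3748 -0.2396]
p tip tri [ 0.4392 -0.4152  0.0074] gap 0.0019 plane 0.008 [ 0.4382 -0.4154] [ 0.4398 -0.4139]
p h1 tri [ 0.5992 -0.3264  0.0125] gap 0.0033 plane 0.01 [ 0.6013 -0.3264] [ 0.5993 -0.3304]
p h2 tri [ 0.6148 -0.3657  0.0099] gap 0.0 plane 0.01 [ 0.6148 -0.3657] [ 0.6147 -0.3655]
p nuc tri [ 0.4984 -0.3838  0.0131] gap 0.0002 plane 0.01 [ 0.4989 -0.3846] [ 0.5001 -0.3884]
```

The ratchet, pliers and tray points agree between the two views to about 2–4 mm, and the sizes match: 184 mm measured against 186 for the ratchet, 182 against 185 for the pliers. Next I'll work out the first move.

```bash
cat > g.py <<'E'
from h import *
from scipy.spatial.transform import Rotation as R
import sys
TR=(np.array([.505,.243]),3.55)   # tray pose
def axis_pt(o,yaw,x,y):
    a=np.radians(yaw);return np.array(o)+x*np.array([np.sin(a),-np.cos(a)])+y*np.array([np.cos(a),np.sin(a)])
def rel(xy,z,yaw):
    """yaw: direction (deg) of object's +y axis; tool y = yaw-90 (object +x)"""
    s=status.observe();p=s["ee_pos"];r=R.from_rotvec(s["eef_rot"])
    a=np.radians(yaw);x=np.array([np.cos(a),np.sin(a),0]);y=np.array([np.sin(a),-np.cos(a),0]);
    G=R.from_matrix(np.c_[x,y,[0,0,-1]])
    d=r.inv().apply(np.r_[xy,z]-p)*100;t=np.degrees((r.inv()*G).as_rotvec())
    print("target",np.round(np.r_[xy,z],4),"now",np.round(p,4),"shift cm",np.round(d,2),"turn",np.round(t,2))
E
python3 -c "
from g import *
rel(axis_pt((.4717,-.217),9.9,0,-.025),.10,9.9)"
```

```text
target [ 0.4471 -0.2213  0.1   ] now [ 0.1928 -0.6465  0.2165] shift cm [ 36.52 -33.46  11.7 ] turn [-0.08  0.01  6.71]
```

```bash
python3 -m crank '[[[100,3,-2.8,1,0,0,1],[100,7.5,-6.9,2.4,0,0,2],[100,12,-11,3.8,0,0,3],[100,16.5,-15.1,5.3,0,0,4],[100,21,-19.2,6.7,0,0,5],[100,25.5,-23.4,8.2,0,0,6],[100,30,-27.5,9.6,0,0,6.7],[100,34,-31.2,11,0,0,6.7],[100,36,-33,11.6,0,0,6.7],[70,36.5,-33.5,11.7,0,0,6.7],[50,36.5,-33.5,11.7,0,0,6.7],[50,36.5,-33.5,11.7,0,0,6.7]]]'; python3 - <<'E'
from g import *
rel(axis_pt((.4717,-.217),9.9,0,-.025),.05,9.9)
for n in("scene","top"):
    cv2.imwrite(f"pics/{n}1.png",viewer.read_camera(n))
s=cv2.imread("pics/scene1.png");t=cv2.imread("pics/top1.png")
cv2.imwrite("pics/j1.png",np.hstack([cv2.resize(s[80:230,280:430],(400,400)),cv2.resize(t[150:270,330:450],(400,400))]))
E
```

```text
time: 1.6
ee_pos: [0.446, -0.2225, 0.1003]
eef_rot: [-3.129, -0.268, 0.001]
wrist_force: [-0.5, -0.5, -0.3]
gripper_width: 0.499
target [ 0.4471 -0.2213  0.05  ] now [ 0.446  -0.2225  0.1003] shift cm [ 0.13 -0.1   5.03] turn [-0.04  0.02 -0.13]
```

View pics/j1.png

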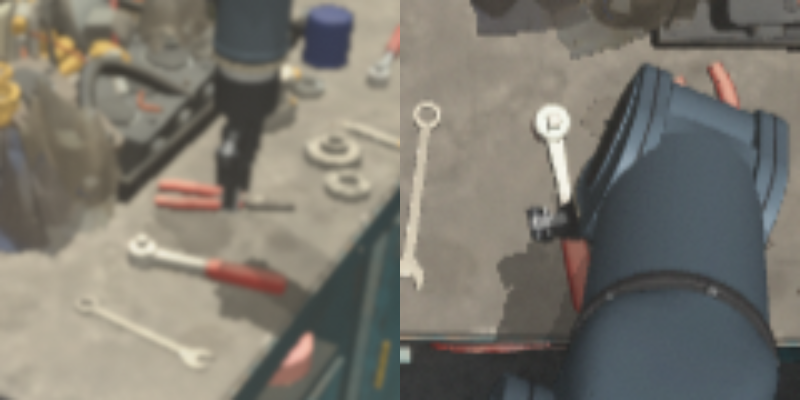

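The gripper hovers above the ratchet handle. It's at about (548,222) in the top half of the composite, and the handle runs down below it. I'll go down in stages.

```bash
python3 -m crank '[[[60,0.1,-0.1,2,0,0,0],[60,0.1,-0.1,4.5,0,0,0],[60,0.1,-0.1,6.2,0,0,0],[60,0.1,-0.1,7.2,0,0,0],[60,0.1,-0.1,7.7,0,0,0],[60,0.1,-0.1,7.7,0,0,0]]]'
python3 - <<'E'
from g import *
rel(axis_pt((.4717,-.217),9.9,0,-.025),.016,9.9)
s=viewer.read_camera("scene")
cv2.imwrite("pics/s2.png",cv2.resize(s[100:220,290:430],None,fx=5,fy=5,interpolation=cv2.INTER_CUBIC))
E
```

```text
time: 2.45
ee_pos: [0.447, -0.2213, 0.0234]
eef_rot: [-3.129, -0.267, 0.0]
wrist_force: [-0.6, 0.0, -0.3]
gripper_width: 0.602
target [ 0.4471 -0.2213  0.016 ] now [ 0.447  -0.2213  0.0234] shift cm [0.01 0.   0.74] turn [-0.05  0.01 -0.14]
```

View pics/s2.png

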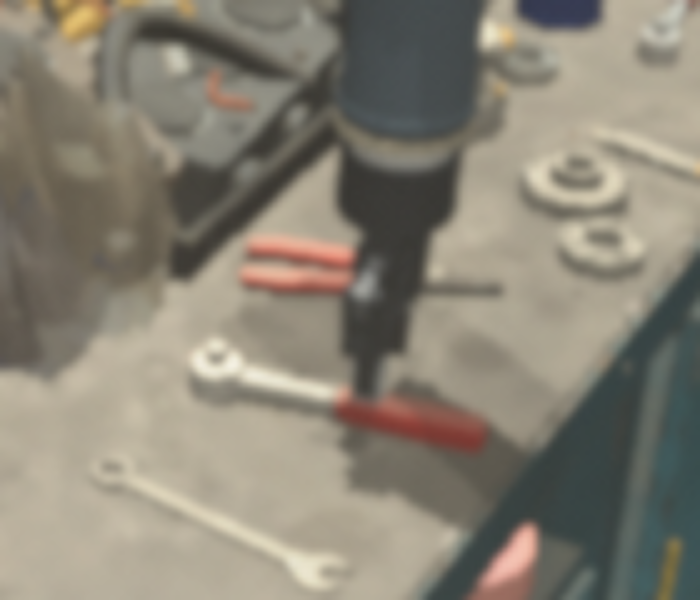

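```bash
python3 -m crank '[[[60,0,0,0.4,0,0,0],[60,0,0,0.6,0,0,0],[40,0,0,0.6,0,0,0],[20,0,0,0.6,0,0,0],[5,0,0,0.6,0,0,0],[5,0,0,0.6,0,0,0],[5,0,0,0.6,0,0,0],[5,0,0,0.6,0,0,0]]]'; python3 -c "
from rig import status;s=status.observe();print(s['wrist_force'],s['moment'],s['gripper_width'])"
```

```text
time: 3.5
ee_pos: [0.4471, -0.2213, 0.0176]
eef_rot: [-3.13, -0.267, -0.0]
wrist_force: [0.6, -0.0, -0.3]
gripper_width: 0.047
[ 0.61280529 -0.03185914 -0.26496066] [-0.01066933 -0.04879659 -0.00887934] 0.04720669732276719
```

The gripper closed on nothing (4.7%). I'll look before doing anything else.

```bash
python3 - <<'E'
from g import *
s=viewer.read_camera("scene");t=viewer.read_camera("top")
cv2.imwrite("pics/j3.png",np.hstack([cv2.resize(s[130:210,320:400],(400,400),interpolation=2),cv2.resize(t[160:260,350:450],(400,400),interpolation=2)]))
print(proj("scene",[.4471,-.2213,.0066]),proj("top",[.4471,-.2213,.0066]))
E
```

```text
[363.67450257 183.78642962] [380.61569727 219.83041903]
```

View pics/j3.png

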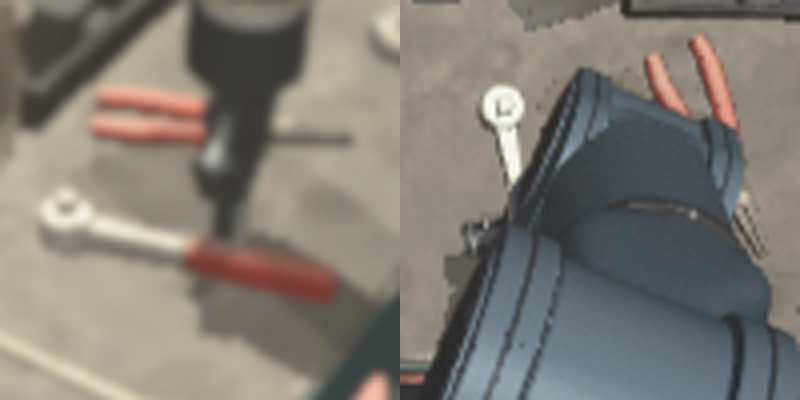

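```bash
python3 - <<'E'
from g import *
p=status.observe()["ee_pos"];print(p)
s=viewer.read_camera("scene");ox,oy,f=325,110,8
z=cv2.resize(s[oy:oy+75,ox:ox+75],None,fx=f,fy=f,interpolation=2)
for d,c in(((0,0,0),(0,255,0)),((0,0,-.011),(0,255,255)),((0,0,.054),(255,255,0)),((0,0,.1),(255,0,255))):
    u=proj("scene",p+np.array(d));cv2.circle(z,tuple(int(v) for v in((u-[ox,oy]+.5)*f-.5)),4,c,1)
for q in((.4471,-.2213,.012),(.372,-.2345,.012),(.5538,-.2025,.02)):
    u=proj("scene",q);cv2.drawMarker(z,tuple(int(v) for v in((u-[ox,oy]+.5)*f-.5)),(255,0,0),0,10)
cv2.imwrite("pics/s4.png",z)
E
```

```text
[ 0.44711435 -0.22128647  0.01759619]
```

View pics/s4.png

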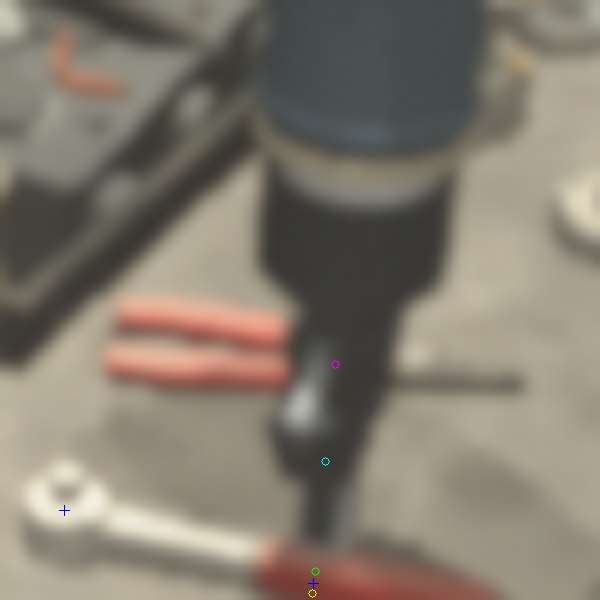

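```bash
python3 -m crank '[[[5,0,0,-3,0,0,0],[5,0,0,-5.8,0,0,0],[5,0,0,-6.3,0,0,0],[5,0,0,-6.3,0,0,0]]]'; python3 - <<'E'
from g import *
p=status.observe()["ee_pos"];print(p)
o=[]
for n,ox,oy,f,w in(("scene",315,90,4,100),("top",335,165,4,100)):
    s=viewer.read_camera(n)
    z=cv2.resize(s[oy:oy+w,ox:ox+w],None,fx=f,fy=f,interpolation=2)
    for d,c in(((0,0,0),(0,255,0)),((0,0,-.011),(0,255,255)),((0,0,.062),(255,255,0))):
        u=proj(n,p+np.array(d));cv2.circle(z,tuple(int(v) for v in((u-[ox,oy]+.5)*f-.5)),3,c,1)
    o.append(z)
cv2.imwrite("pics/j5.png",np.hstack(o))
E
```

```text
time: 4.15
ee_pos: [0.4471, -0.2213, 0.0805]
eef_rot: [-3.13, -0.267, -0.001]
wrist_force: [-0.1, 0.1, 0.1]
gripper_width: 0.05
[ 0.44712367 -0.22129288  0.08051248]
```

View pics/j5.png

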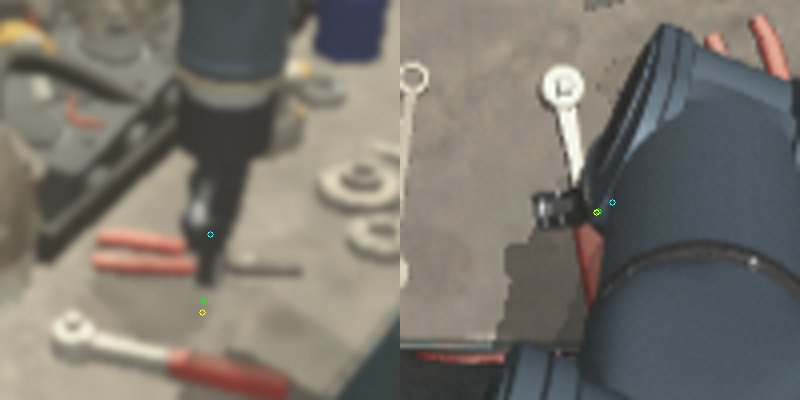

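The tip shows at (367,161) in the scene view, but the reported pose puts it at (365.5,168). Either the pads sit about 25 mm higher than reported or the tool is offset sideways. With the tip that high, it would have closed above the handle, which fits the failed grasp. I'll check by touching bare bench gently at about (0.46,-0.15).

```bash
python3 -m crank '[[[5,0,-3,0,0,0,0],[5,0,-6.5,0,0,0,0],[5,0,-7,3,0,0,0],[5,0,-7,5.5,0,0,0],[5,0,-7,6,0,0,0],[5,0,-7,6.4,0,0,0],[5,0,-7,6.4,0,0,0]]]'; python3 - <<'E'
from g import *
p=status.observe()["ee_pos"];print(p,status.observe()["joint_positions"])
o=[]
for n,ox,oy,f,w in(("scene",295,110,5,80),("top",320,180,5,80)):
    s=viewer.read_camera(n)
    z=cv2.resize(s[oy:oy+w,ox:ox+w],None,fx=f,fy=f,interpolation=2)
    for d,c in(((0,0,0),(0,255,0)),((0,0,-.011),(0,255,255)),((0,0,.062),(255,255,0))):
        u=proj(n,p+np.array(d));cv2.circle(z,tuple(int(v) for v in((u-[ox,oy]+.5)*f-.5)),3,c,1)
    o.append(z)
cv2.imwrite("pics/j6.png",np.hstack(o))
E
```

```text
time: 5.12
ee_pos: [0.4348, -0.1522, 0.0161]
eef_rot: [-3.129, -0.267, 0.001]
wrist_force: [0.3, 0.2, 0.2]
gripper_width: 0.048
[ 0.43482101 -0.15224951  0.01612982] [ 0.22539408  0.58070323  0.01485638  2.20466607 -0.02562291  0.35739498
 -1.13881844]
```

View pics/j6.png

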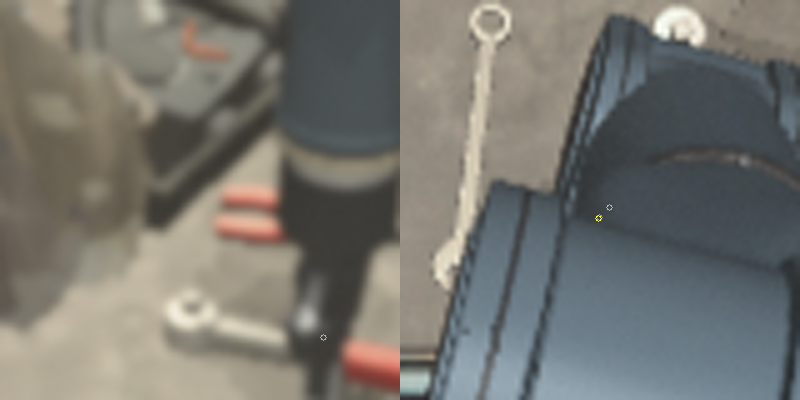

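```bash
python3 - <<'E'
from g import *
p=status.observe()["ee_pos"]
n,ox,oy,f,w="scene",300,120,6,95
s=viewer.read_camera(n)
z=cv2.resize(s[oy:oy+w,ox:ox+w],None,fx=f,fy=f,interpolation=2)
for d,c in(((0,0,0),(0,255,0)),((0,0,-.011),(0,255,255)),((0,0,.062),(255,255,0))):
        u=proj(n,p+np.array(d));cv2.circle(z,tuple(int(v) for v in((u-[ox,oy]+.5)*f-.5)),3,c,1)
cv2.imwrite("pics/s7.png",z)
E
```

```text
(no output)
```

View pics/s7.png

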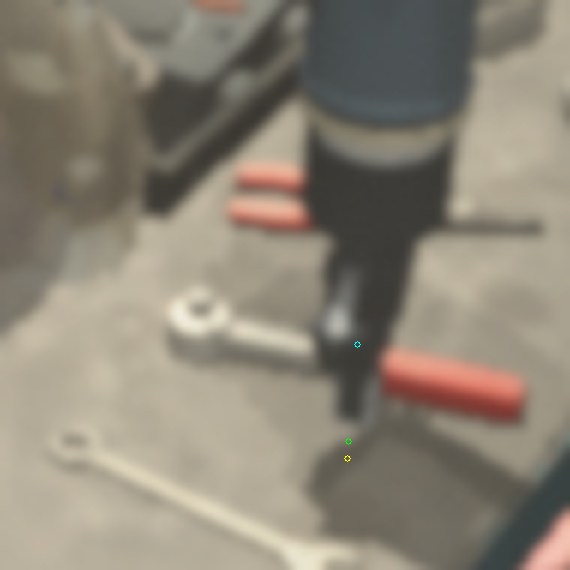

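```bash
python3 -m crank '[[[5,0,0,0.3,0,0,0],[5,0,0,0.6,0,0,0],[5,0,0,0.8,0,0,0]]]';python3 -m crank '[[[5,0,0,0.2,0,0,0],[5,0,0,0.4,0,0,0]]]'
```

```text
time: 5.65
ee_pos: [0.435, -0.1522, 0.0083]
eef_rot: [-3.129, -0.267, 0.0]
wrist_force: [0.1, 0.1, 0.2]
gripper_width: 0.048
time: 5.9
ee_pos: [0.435, -0.1522, 0.0041]
eef_rot: [-3.129, -0.267, 0.0]
wrist_force: [-0.3, 0.1, -0.4]
gripper_width: 0.054
```

```bash
python3 -m crank '[[[5,0,0,0.3,0,0,0],[5,0,0,0.5,0,0,0],[5,0,0,0.6,0,0,0]]]';python3 -m crank '[[[5,0,0,0.2,0,0,0],[5,0,0,0.3,0,0,0]]]';python3 -m crank '[[[5,0,0,0.2,0,0,0],[5,0,0,0.3,0,0,0]]]'
```

```text
time: 6.28
ee_pos: [0.4349, -0.1521, -0.0021]
eef_rot: [-3.129, -0.267, 0.001]
wrist_force: [-0.3, 0.2, -0.2]
gripper_width: 0.05
time: 6.52
ee_pos: [0.4349, -0.1522, -0.0052]
eef_rot: [-3.129, -0.267, 0.001]
wrist_force: [-0.4, 0.6, -0.0]
gripper_width: 0.049
time: 6.78
ee_pos: [0.4348, -0.1521, -0.0083]
eef_rot: [-3.129, -0.267, 0.001]
wrist_force: [0.0, -0.6, -0.4]
gripper_width: 0.05
```

```bash
python3 -m crank '[[[5,0,0,0.2,0,0,0],[5,0,0,0.2,0,0,0]]]';python3 -m crank '[[[5,0,0,0.2,0,0,0],[5,0,0,0.2,0,0,0]]]'; python3 - <<'E'
from g import *
n,ox,oy,f,w="scene",300,120,6,95
s=viewer.read_camera(n)
z=cv2.resize(s[oy:oy+w,ox:ox+w],None,fx=f,fy=f,interpolation=2)
cv2.imwrite("pics/s8.png",z)
E
```

```text
time: 7.02
ee_pos: [0.4347, -0.1521, -0.0105]
eef_rot: [-3.129, -0.267, 0.001]
wrist_force: [0.4, -0.0, -0.1]
gripper_width: 0.048
time: 7.28
ee_pos: [0.4347, -0.1521, -0.0126]
eef_rot: [-3.129, -0.267, 0.002]
wrist_force: [-0.0, 1.8, -0.5]
gripper_width: 0.051
```

View pics/s8.png

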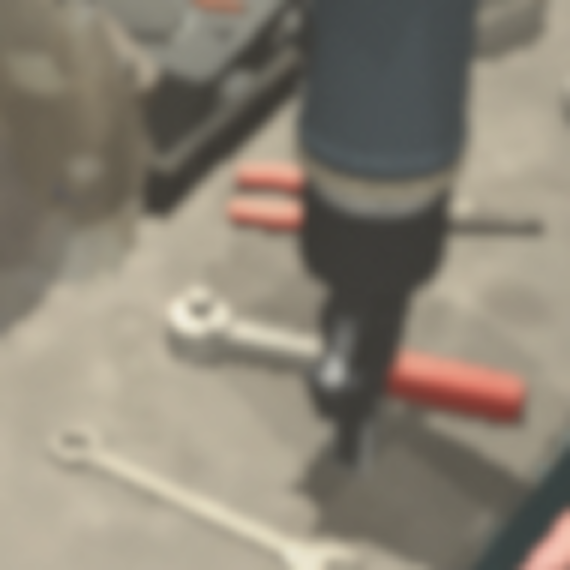

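```bash
python3 - <<'E'
from g import *
for z in(0,.005,.01):print(ray("scene",((350.5)/6-.5+300,465.5/6-.5+120),z))
print(status.observe()["wrist_force"],status.observe()["moment"],proj("scene",[.4347,-.1521,0]))
E
python3 -m crank '[[[5,0,0,0.2,0,0,0],[5,0,0,0.2,0,0,0]]]'
```

```text
[ 4.34083444e-01 -1.54269933e-01  1.11022302e-16]
[ 0.43141124 -0.14812131  0.005     ]
[ 0.42873904 -0.14197268  0.01      ]
[-0.18910251 -0.22968988 -0.41299004] [-0.00926501  0.0041128   0.0404863 ] [357.43791322 197.36895308]
time: 7.58
ee_pos: [0.4348, -0.1521, -0.0138]
eef_rot: [-3.129, -0.267, 0.0]
wrist_force: [-3.0, 1.5, 17.0]
gripper_width: 0.045
```

Contact came at a TCP reading of z = -0.0135, and the tip seen in the picture agrees in xy to 2 mm. So tip height = reading + 13 mm, which means the z readings here are about 24 mm low. I'll redo the ratchet grasp with that correction.

```bash
python3 -m crank '[[[20,0,0,-3,0,0,0],[50,0,0,-6.5,0,0,0],[60,0.3,2,-7,0,0,0],[60,0.3,5,-7,0,0,0],[60,0.3,7,-7,0,0,0],[60,0.3,7,-7,0,0,0]]]'; python3 -c "
from g import *
rel(axis_pt((.4717,-.217),9.9,0,-.025),-.008,9.9)"
```

```text
time: 8.32
ee_pos: [0.4495, -0.2221, 0.0561]
eef_rot: [-3.13, -0.263, -0.0]
wrist_force: [-0.1, -0.4, 0.5]
gripper_width: 0.599
target [ 0.4471 -0.2213 -0.008 ] now [ 0.4495 -0.2221  0.0561] shift cm [-0.23 -0.12  6.41] turn [-0.02 -0.01 -0.29]
```

```bash
python3 -m crank '[[[60,-0.2,-0.1,1.5,0,0,-0.3],[60,-0.2,-0.1,3.5,0,0,-0.3],[60,-0.2,-0.1,5,0,0,-0.3],[60,-0.2,-0.1,6,0,0,-0.3],[60,-0.2,-0.1,6.4,0,0,-0.3],[45,-0.2,-0.1,6.4,0,0,-0.3],[30,-0.2,-0.1,6.4,0,0,-0.3],[10,-0.2,-0.1,6.4,0,0,-0.3],[10,-0.2,-0.1,6.4,0,0,-0.3],[10,-0.2,-0.1,6.4,0,0,-0.3]]]'
```

```text
time: 9.57
ee_pos: [0.4477, -0.2216, -0.0072]
eef_rot: [3.13, 0.271, 0.002]
wrist_force: [-0.4, 0.2, 5.8]
gripper_width: 0.239
```

Grasped at 20 mm. Now lift and carry.

```bash
python3 -m crank '[[[10,0,0,-1,0,0,0],[10,0,0,-3,0,0,0],[10,0,0,-5.5,0,0,0],[10,0,0,-7.5,0,0,0],[10,0,0,-8,0,0,0]]]'; python3 -c "
from g import *
rel(axis_pt(TR[0],TR[1],-.08,-.025),.07,TR[1])
print(status.observe()['wrist_force'],status.observe()['moment'],status.observe()['joint_positions'])"
```

```text
time: 10.2
ee_pos: [0.4481, -0.2219, 0.0742]
eef_rot: [3.129, 0.27, 0.005]
wrist_force: [0.4, -0.1, -3.9]
gripper_width: 0.242
target [0.4751 0.3213 0.07  ] now [ 0.4481 -0.2219  0.0742] shift cm [ 11.98 -53.05   0.38] turn [ 0.07 -0.17  6.33]
[ 0.43434617 -0.13122642 -3.87364805] [-0.0089103   0.09688313  0.02626677] [ 0.35957096  0.50970834  0.00952768  2.06522968 -0.00920123  0.56356861
 -1.02274146]
```

```bash
python3 -m crank '[[[10,0.4,-2,0,0,0,0.3],[10,1.4,-6,0,0,0,1],[10,2.5,-11,0,0,0,1.8],[10,3.7,-16.5,0,0,0,2.6],[10,5,-22,0,0,0,3.4],[10,6.2,-27.5,0,0,0,4.2],[10,7.4,-33,0,0,0,5],[10,8.7,-38.5,0,0,0,5.6],[10,9.9,-44,0,0,0,6],[10,10.9,-48.5,0.2,0,0,6.3],[10,11.6,-51.5,0.3,0,0,6.3],[10,12,-53,0.3,0,0,6.3]]]'; python3 -m crank '[[[10,0,0,0,0,0,0],[10,0,0,0,0,0,0]]]'; python3 - <<'E'
from g import *
rel(axis_pt(TR[0],TR[1],-.08,-.025),.07,TR[1])
for n in("scene","top"):
    cv2.imwrite(f"pics/{n}9.png",viewer.read_camera(n))
s=cv2.imread("pics/scene9.png");t=cv2.imread("pics/top9.png")
cv2.imwrite("pics/s9z.png",cv2.resize(s[150:320,165:365],(800,600)if 0 else None,fx=3.5,fy=3.5,interpolation=2))
cv2.imwrite("pics/t9z.png",cv2.resize(t[130:270,160:330],None,fx=4,fy=4,interpolation=2))
E
```

```text
time: 11.7
ee_pos: [0.4745, 0.3225, 0.07]
eef_rot: [3.139, 0.102, 0.003]
wrist_force: [0.0, -0.1, -2.8]
gripper_width: 0.242
time: 11.95
ee_pos: [0.4745, 0.3207, 0.0698]
eef_rot: [3.137, 0.099, 0.002]
wrist_force: [0.1, -0.8, -3.1]
gripper_width: 0.239
target [0.4751 0.3213 0.07  ] now [0.4745 0.3207 0.0698] shift cm [ 0.07 -0.06 -0.02] turn [ 0.15 -0.07  0.08]
```

View pics/s9z.png

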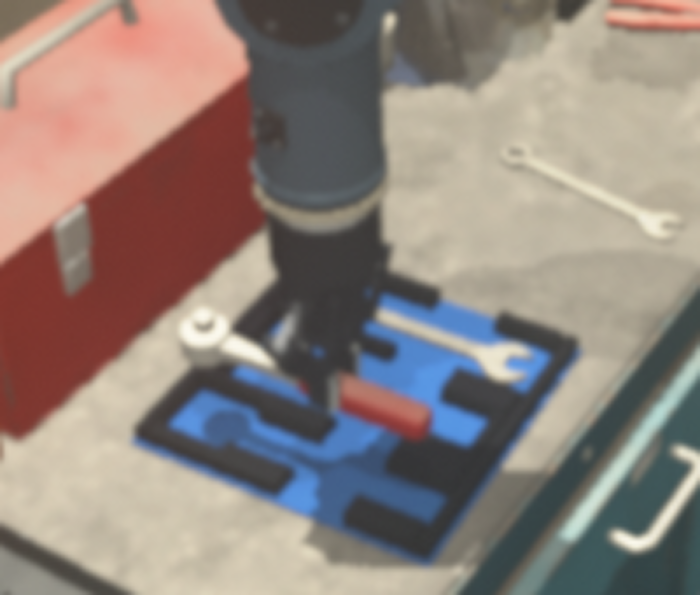

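View pics/t9z.png

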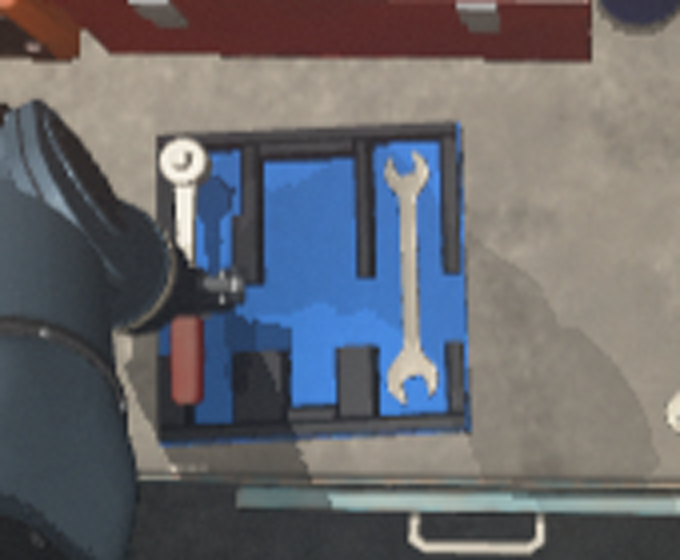

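```bash
cat > tr.py <<'E'
from g import *
import sys
t=cv2.imread("pics/top0.png").astype(float)
b=t[...,0]-t[...,2]   # blueness
def cross(line,i0,i1):
    seg=line[i0:i1+1];th=60
    for i in range(len(seg)-1):
        if (seg[i]-th)*(seg[i+1]-th)<0: return i0+i+(th-seg[i])/(seg[i+1]-seg[i])
Z=lambda u,v:((u+.5)/6-.5+190,(v+.5)/6-.5+150)
obs=[]
def horiz(name,vr,u0,u1,x,z):   # wall x=const in tray
    for v in vr:
        r=int(round((v+.5)/6-.5+150));a=int(Z(u0,0)[0]);c=int(Z(u1,0)[0])+1
        e=cross(b[r],a,c)
        if e is not None: obs.append((name,'x',x,ray("top",(e,r),z)[:2]))
def vert(name,ur,v0,v1,y,z):
    for u in ur:
        c=int(round((u+.5)/6-.5+190));e=cross(b[:,c],int(Z(0,v0)[1]),int(Z(0,v1)[1])+1)
        if e is not None: obs.append((name,'y',y,ray("top",(c,e),z)[:2]))
R6=lambda a,c:range(a,c,6)
horiz("pl L",R6(140,290),200,230,-.038,.004)
horiz("pl R",R6(140,290),340,362,.038,.011)
horiz("pj L",R6(425,480),240,265,-.019,.004)
horiz("pj R",R6(425,480),315,335,.019,.011)
horiz("rh L",R6(120,195),80,100,-.105,.004)
horiz("rh R",R6(120,195),172,190,-.055,.011)
horiz("rs L",R6(225,295),98,115,-.0965,.004)
horiz("rs R",R6(225,295),160,180,-.0635,.011)
horiz("rn L",R6(425,500),98,115,-.0965,.004)
horiz("rn R",R6(425,500),160,180,-.0635,.011)
vert("pl far",R6(235,340),105,130,.101,.004)
vert("pj near",R6(265,315),478,500,-.101,.011)
vert("r far",R6(105,170),95,120,.112,.004)
vert("r near",R6(118,160),505,530,-.112,.011)
vert("ch far",R6(62,90),300,325,0,.004)
from scipy.optimize import least_squares
def res(p):
    c,s=np.cos(p[2]),np.sin(p[2]);o=[]
    for n,k,val,w in obs:
        d=w-p[:2]
        o.append((d@np.array([s,-c]) if k=='x' else d@np.array([c,s]))-val)
    return np.array(o)
S=least_squares(res,[.5,.24,.06],loss="soft_l1",f_scale=.002,x_scale=[.01,.01,.01])
print(np.round(S.x[:2],4),round(np.degrees(S.x[2]),2))
r=res(S.x)
for n in dict.fromkeys(o[0] for o in obs):
    k=[i for i,o in enumerate(obs) if o[0]==n];print(n,len(k),np.round(1000*r[k].mean(),1),np.round(1000*r[k].std(),1))
E
python3 tr.py
python3 - <<'E'
from g import *
def tri(pa,pb):
    M=np.zeros((3,3));v=np.zeros(3)
    for n,px in(("top",pa),("scene",pb)):
        p0=ray(n,px,0);d=ray(n,px,.1)-p0;d/=np.linalg.norm(d);A=np.eye(3)-np.outer(d,d);M+=A;v+=A@p0
    return np.linalg.solve(M,v)
a=lambda u,v:((u+.5)/4-.5+160,(v+.5)/4-.5+130);b=lambda u,v:((u+.5)/3.5-.5+165,(v+.5)/3.5-.5+150)
h=tri(a(183,161),b(203,340));e=tri(a(187,402),b(421,424))
print("head",h,"end",e,np.linalg.norm(h-e),np.degrees(np.arctan2((h-e)[1],(h-e)[0])))
for z in(.08,.09,.1):print(z,ray("top",a(183,161),z),ray("top",a(187,402),z))
E
```

```text
[0.5054 0.2441] 3.72
pl L 25 -0.4 0.3
pl R 25 0.4 0.2
pj L 10 0.0 0.4
pj R 10 0.4 0.1
rh L 13 0.4 0.5
rh R 13 -0.1 0.1
rs L 12 -0.6 0.2
rs R 12 0.3 0.1
rn L 13 -0.3 0.8
rn R 13 -0.1 0.1
pl far 18 0.3 0.7
pj near 9 -0.4 0.4
r far 11 -0.1 0.5
r near 7 -0.2 0.3
ch far 5 0.1 0.1
head [0.58354138 0.32904694 0.09162931] end [0.40066594 0.31671544 0.09172139] 0.18329075149095686 3.8576798944873154
0.08 [0.5871206  0.33289759 0.08      ] [0.40038979 0.31935525 0.08      ]
0.09 [0.5849342  0.33008137 0.09      ] [0.39969212 0.31664699 0.09      ]
0.1 [0.58274779 0.32726515 0.1       ] [0.39899444 0.31393874 0.1       ]
```

The tray edge fit is consistent to under a millimetre: (0.5054, 0.2441), 3.72°. The ratchet's origin hovers at (0.5006,0.3226) and belongs at (0.5002,0.3239), so it needs about 1 mm in +y. Next is the slow descent.

```bash
sed -i 's/np.array(\[.505,.243\]),3.55/np.array([.5054,.2441]),3.72/' g.py; python3 -m crank '[[[10,0,-0.1,0.8,0,0,0],[10,0,-0.1,2.2,0,0,0],[10,0,-0.1,3.6,0,0,0],[10,0,-0.1,4.6,0,0,0],[10,0,-0.1,5.3,0,0,0],[10,0,-0.1,5.3,0,0,0]]]'; python3 - <<'E'
from g import *
s=viewer.read_camera("scene");t=viewer.read_camera("top")
cv2.imwrite("pics/j10.png",np.hstack([cv2.resize(s[190:320,190:320],(400,400),interpolation=2),cv2.resize(t[150:250,180:280],(400,400),interpolation=2)]))
E
```

```text
time: 12.8
ee_pos: [0.4745, 0.3214, 0.0165]
eef_rot: [3.137, 0.099, 0.001]
wrist_force: [0.4, 0.4, -3.0]
gripper_width: 0.24
```

View pics/j10.png

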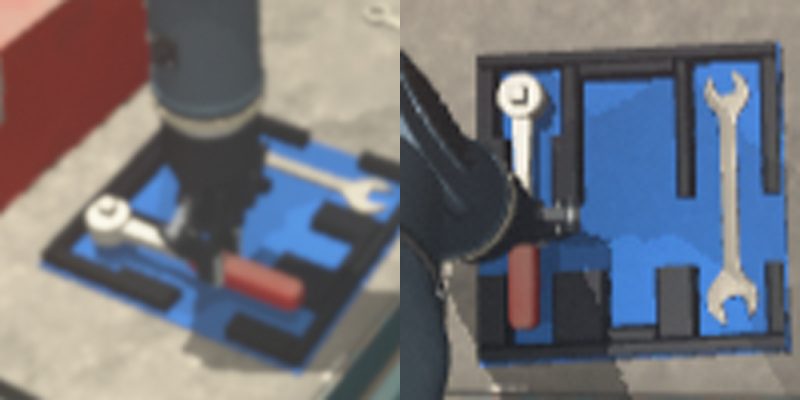

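It's aligned: the head is over the wide part at (520,95) and the handle is between the blocks at (523,285). I'll lower it the last 20 mm.

```bash
python3 -m crank '[[[10,0,-0.05,0.4,0,0,0],[10,0,-0.05,0.8,0,0,0],[10,0,-0.05,1.2,0,0,0],[10,0,-0.05,1.5,0,0,0],[10,0,-0.05,1.5,0,0,0]]]'; python3 -m crank '[[[10,0,0,0.2,0,0,0],[10,0,0,0.3,0,0,0]]]'
```

```text
time: 13.52
ee_pos: [0.4748, 0.3221, 0.002]
eef_rot: [3.138, 0.098, 0.002]
wrist_force: [0.4, 0.1, -2.6]
gripper_width: 0.239
time: 13.78
ee_pos: [0.4748, 0.3221, -0.0011]
eef_rot: [3.138, 0.098, 0.002]
wrist_force: [-0.9, 0.2, -3.4]
gripper_width: 0.243
```

```bash
python3 -m crank '[[[10,0,0,0.1,0,0,0],[10,0,0,0.15,0,0,0]]]'; python3 -m crank '[[[10,0,0,0.1,0,0,0],[10,0,0,0.1,0,0,0]]]'
```

```text
time: 14.02
ee_pos: [0.4748, 0.322, -0.0027]
eef_rot: [3.138, 0.098, 0.002]
wrist_force: [0.2, -0.9, -3.8]
gripper_width: 0.242
time: 14.28
ee_pos: [0.4748, 0.3221, -0.0031]
eef_rot: [3.138, 0.098, 0.003]
wrist_force: [-1.9, -1.3, 4.6]
gripper_width: 0.236
```

It touched down at -0.0031, and I'd predicted -0.0032. Release and lift straight up.

```bash
python3 -m crank '[[[30,0,0,0,0,0,0],[45,0,0,0,0,0,0],[60,0,0,0,0,0,0],[60,0,0,-0.5,0,0,0],[60,0,0,-2,0,0,0],[60,0,0,-5,0,0,0],[60,0,0,-8.5,0,0,0],[60,0,0,-10,0,0,0],[60,0,0,-10,0,0,0]]]'; python3 - <<'E'
from g import *
O=(.5239,-.380)
rel(axis_pt(O,22.3,0,-.032),.06,22.3)
s=viewer.read_camera("scene");t=viewer.read_camera("top")
cv2.imwrite("pics/j11.png",np.hstack([cv2.resize(s[190:320,190:320],(400,400),interpolation=2),cv2.resize(t[150:250,180:280],(400,400),interpolation=2)]))
E
```

```text
time: 15.4
ee_pos: [0.4751, 0.3227, 0.0981]
eef_rot: [3.139, 0.099, 0.006]
wrist_force: [-0.6, 0.0, -1.3]
gripper_width: 0.597
target [ 0.4943 -0.3921  0.06  ] now [0.4751 0.3227 0.0981] shift cm [-2.59 71.46  3.85] turn [  0.07  -0.2  -18.7 ]
```

View pics/j11.png

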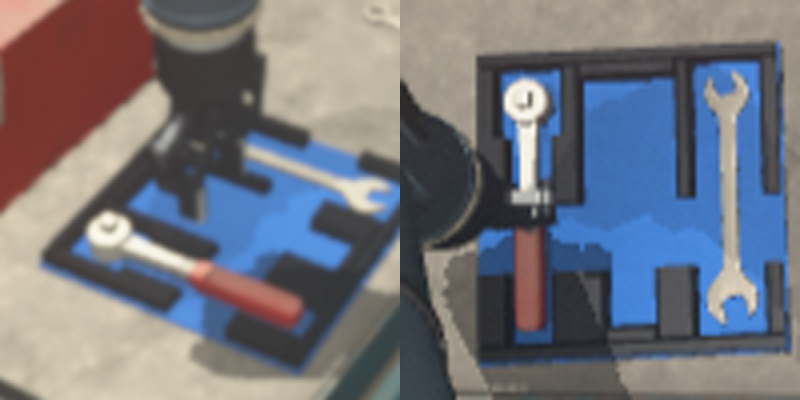

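The ratchet lies in its cut-out, head away from the robot, at (525,100)–(530,330) in the composite. On to the pliers.

```bash
python3 -m crank '[[[60,-0.1,3,0,0,0,-0.8],[60,-0.3,8,0,0,0,-2],[60,-0.5,13.5,0,0,0,-3.5],[60,-0.7,19.5,0,0,0,-5],[60,-0.9,25.5,0,0,0,-6.5],[60,-1.1,31.5,0,0,0,-8.5],[60,-1.3,37.5,0,0,0,-10],[60,-1.5,43.5,0,0,0,-12],[60,-1.8,49.5,0,0,0,-14],[60,-2,55.5,0.5,0,0,-16],[60,-2.2,61.5,1.5,0,0,-17.5],[60,-2.4,66,2.5,0,0,-18.7]]]'; python3 - <<'E'
from g import *
O=(.5239,-.380)
rel(axis_pt(O,22.3,0,-.032),.05,22.3)
E
```

```text
time: 17.0
ee_pos: [0.4905, -0.3408, 0.0711]
eef_rot: [3.081, 0.605, -0.001]
wrist_force: [-0.1, 0.4, -0.1]
gripper_width: 0.601
target [ 0.4943 -0.3921  0.05  ] now [ 0.4905 -0.3408  0.0711] shift cm [-1.59  4.89  2.12] turn [ 0.08  0.07 -0.07]
```

```bash
python3 - <<'E'
from g import *
o=[]
for n,ox,oy,f in(("top",405,165,8),("scene",330,130,6)):
    s=cv2.imread(f"pics/{n}0.png");z=cv2.resize(s[oy:oy+65,ox:ox+50] if n=="top" else s[oy:oy+65,ox:ox+66],None,fx=f,fy=f,interpolation=2)
    for y in(-.092,-.032,0,.092):
      for x in((-.031,.031) if y>.05 else ((-.012,0,.012))):
        u=proj(n,np.r_[axis_pt((.5239,-.380),22.3,x,y),.008]);cv2.circle(z,tuple(int(v) for v in((u-[ox,oy]+.5)*f-.5)),3,(0,255,0),1)
    o.append(cv2.copyMakeBorder(z,0,520-z.shape[0],0,0,0))
cv2.imwrite("pics/j12.png",np.hstack(o))
E
```

```text
(no output)
```

View pics/j12.png

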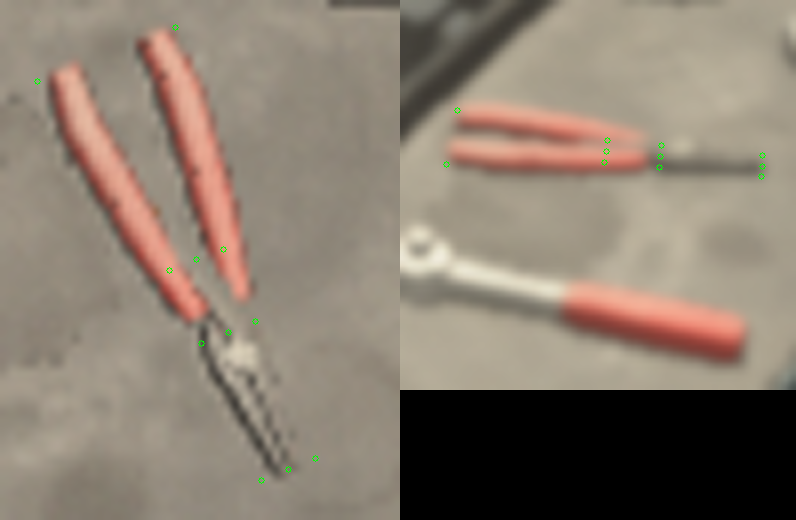

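The projected axis fits the pliers to within about 1 px. The handles and tip suggest a yaw nearer 21.5°, so I'll use that.

```bash
python3 -m crank '[[[60,-0.8,2.4,0,0,0,-0.8],[60,-1.5,4.5,0.5,0,0,-0.8],[60,-1.6,4.9,1.5,0,0,-0.8],[60,-1.6,4.9,2.1,0,0,-0.8],[60,-1.6,4.9,2.1,0,0,-0.8]]]'; python3 - <<'E'
from g import *
rel(axis_pt((.5239,-.380),21.7,0,-.032),-.010,21.5)
s=viewer.read_camera("scene");t=viewer.read_camera("top")
cv2.imwrite("pics/j13.png",np.hstack([cv2.resize(s[100:180,320:400],(400,400),interpolation=2),cv2.resize(t[150:250,370:470],(400,400),interpolation=2)]))
E
```

```text
time: 17.62
ee_pos: [0.4943, -0.3903, 0.0494]
eef_rot: [-3.078, -0.63, 0.003]
wrist_force: [0.8, 0.5, 0.0]
gripper_width: 0.596
target [ 0.4942 -0.3918 -0.01  ] now [ 0.4943 -0.3903  0.0494] shift cm [-0.06  0.14  5.94] turn [-0.03  0.09  1.64]
```

View pics/j13.png

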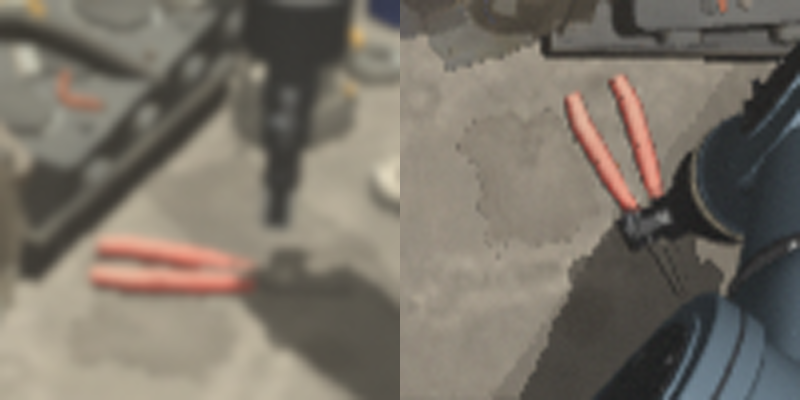

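The gripper is over the waist. Descend and close.

```bash
python3 -m crank '[[[60,-0.1,0.1,2,0,0,1.6],[60,-0.1,0.1,4,0,0,1.6],[60,-0.1,0.1,5.2,0,0,1.6],[60,-0.1,0.1,5.7,0,0,1.6],[60,-0.1,0.1,5.9,0,0,1.6],[45,-0.1,0.1,5.9,0,0,1.6],[35,-0.1,0.1,5.9,0,0,1.6],[15,-0.1,0.1,5.9,0,0,1.6],[10,-0.1,0.1,5.9,0,0,1.6],[10,-0.1,0.1,5.9,0,0,1.6]]]'
```

```text
time: 18.98
ee_pos: [0.4943, -0.3927, -0.0079]
eef_rot: [3.085, 0.586, -0.0]
wrist_force: [-1.1, 1.2, 5.7]
gripper_width: 0.229
```

```bash
python3 -m crank '[[[10,0,0,-1,0,0,0],[10,0,0,-3,0,0,0],[10,0,0,-5.5,0,0,0],[10,0,0,-7.5,0,0,0],[10,0,0,-8,0,0,0]]]'; python3 -c "
from g import *
rel(axis_pt(TR[0],TR[1],0,-.032),.07,TR[1])
print(status.observe()['wrist_force'],status.observe()['moment'])
cv2.imwrite('pics/s14.png',cv2.resize(viewer.read_camera('scene')[90:190,310:410],None,fx=5,fy=5,interpolation=2))"
```

```text
time: 19.6
ee_pos: [0.4949, -0.393, 0.0738]
eef_rot: [3.083, 0.586, 0.002]
wrist_force: [-1.0, 0.2, -3.1]
gripper_width: 0.228
target [0.4735 0.242  0.07  ] now [ 0.4949 -0.393   0.0738] shift cm [ 21.29 -59.86   0.17] turn [ 0.2  -0.07 17.79]
[-1.01812107  0.17276357 -3.14019286] [-0.03344653  0.09539494 -0.01116407]
```

View pics/s14.png

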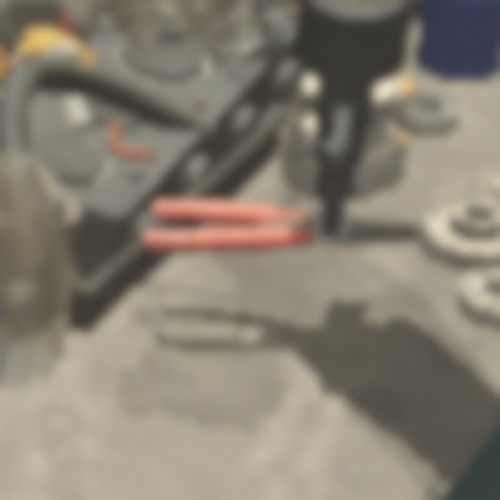

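The pliers are held level at (230,220). Carry them to the tray.

```bash
python3 -m crank '[[[10,0.7,-2,0,0,0,0.7],[10,2.2,-6,0,0,0,2],[10,4,-11,0,0,0,3.5],[10,6,-17,0,0,0,5.3],[10,8.1,-23,0,0,0,7.1],[10,10.2,-29,0,0,0,8.9],[10,12.4,-35,0,0,0,10.7],[10,14.5,-41,0,0,0,12.5],[10,16.6,-47,0,0,0,14.2],[10,18.6,-52.5,0,0,0,16],[10,20.2,-57,0.1,0,0,17.2],[10,21.2,-59.6,0.1,0,0,17.8]]]'; python3 -m crank '[[[10,0,0,0,0,0,0],[10,0,0,0,0,0,0]]]'; python3 - <<'E'
from g import *
rel(axis_pt(TR[0],TR[1],0,-.032),.07,TR[1])
s=viewer.read_camera("scene");t=viewer.read_camera("top")
cv2.imwrite("pics/scene15.png",s);cv2.imwrite("pics/top15.png",t)
cv2.imwrite("pics/s15z.png",cv2.resize(s[180:320,180:350],None,fx=4,fy=4,interpolation=2))
cv2.imwrite("pics/t15z.png",cv2.resize(t[140:250,180:300],None,fx=5,fy=5,interpolation=2))
E
```

```text
time: 21.15
ee_pos: [0.4709, 0.2433, 0.0697]
eef_rot: [3.137, 0.107, -0.001]
wrist_force: [0.6, -1.5, -1.9]
gripper_width: 0.226
time: 21.4
ee_pos: [0.4695, 0.2429, 0.0691]
eef_rot: [3.136, 0.109, -0.003]
wrist_force: [-0.1, -1.4, -1.9]
gripper_width: 0.231
target [0.4735 0.242  0.07  ] now [0.4695 0.2429 0.0691] shift cm [ 0.39  0.11 -0.09] turn [0.2  0.13 0.25]
```

View pics/s15z.png

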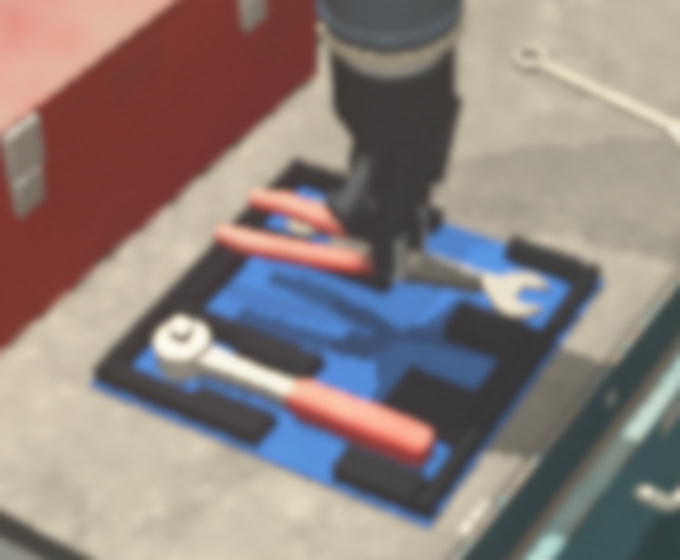

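View pics/t15z.png

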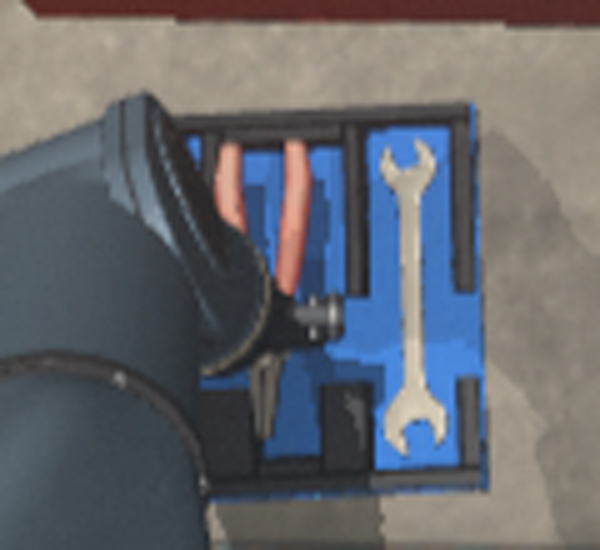

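```bash
python3 - <<'E'
from g import *
a=lambda u,v:((u+.5)/5-.5+180,(v+.5)/5-.5+140)
z=.086
t=ray("top",a(264,438),z);h1=ray("top",a(230,143),z);h2=ray("top",a(297,140),z);m=(h1+h2)/2
d=m-t;print(t,h1,h2,np.linalg.norm(d),np.degrees(np.arctan2(d[1],d[0])),np.linalg.norm(h1-h2))
u=d/np.linalg.norm(d)
o=(t+m)/2;print("origin",o)
goal=TR[0];p=status.observe()["ee_pos"];print("goal",goal,"TCP tgt",p[:2]+goal-o[:2])
rel(p[:2]+goal-o[:2],.0691,TR[1])
E
```

```text
[0.40997485 0.23964679 0.086     ] [0.59208304 0.26910974 0.086     ] [0.59463445 0.22783054 0.086     ] 0.18359603584817147 2.7546078465499124 0.04135797183407738
origin [0.50166679 0.24405847 0.086     ]
goal [0.5054 0.2441] TCP tgt [0.47425681 0.24194285]
target [0.4743 0.2419 0.0691] now [0.4705 0.2419 0.0695] shift cm [0.37 0.02 0.04] turn [0.19 0.08 0.12]
```

```bash
python3 -m crank '[[[10,0.3,0,0.6,0,0,-0.4],[10,0.4,0,2,0,0,-0.4],[10,0.4,0,3.4,0,0,-0.4],[10,0.4,0,4.4,0,0,-0.4],[10,0.4,0,5,0,0,-0.4],[10,0.4,0,5,0,0,-0.4]]]'; python3 - <<'E'
from g import *
rel([.4743,.2419],-.0039,TR[1])
s=viewer.read_camera("scene");t=viewer.read_camera("top")
cv2.imwrite("pics/top16.png",t)
cv2.imwrite("pics/j16.png",np.hstack([cv2.resize(s[190:320,190:320],(400,400),interpolation=2),cv2.resize(t[150:250,190:290],(400,400),interpolation=2)]))
E
```

```text
time: 22.25
ee_pos: [0.4742, 0.2419, 0.019]
eef_rot: [3.136, 0.116, -0.003]
wrist_force: [0.2, 0.5, -1.5]
gripper_width: 0.226
target [ 0.4743  0.2419 -0.0039] now [0.4742 0.2419 0.019 ] shift cm [ 0.01 -0.01  2.29] turn [0.22 0.12 0.52]
```

View pics/j16.png

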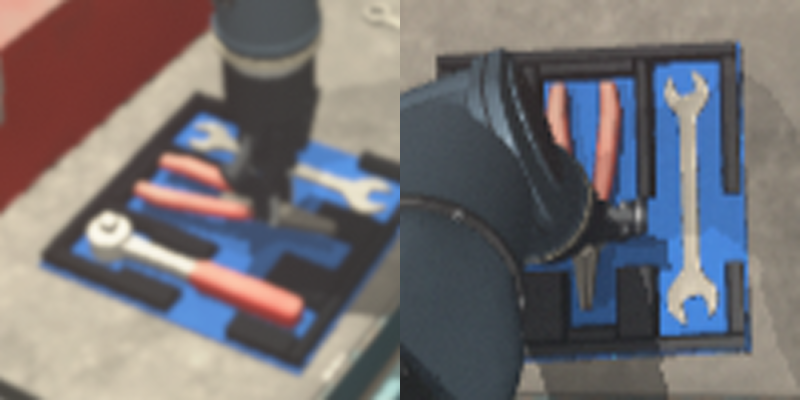

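It's roughly centred, about 1.5 mm to the left: the tip is at (587,310) between blocks at 572 and 618, and the parallax accounts for about 5 px. I'll nudge it right and lower slowly.

```bash
python3 -m crank '[[[10,0,0.1,0.3,0,0,0],[10,0,0.15,0.7,0,0,0],[10,0,0.15,1.2,0,0,0],[10,0,0.15,1.6,0,0,0],[10,0,0.15,1.8,0,0,0],[10,0,0.15,1.8,0,0,0]]]'; python3 -m crank '[[[10,0,0,0.1,0,0,0],[10,0,0,0.2,0,0,0]]]';python3 -m crank '[[[10,0,0,0.1,0,0,0],[10,0,0,0.15,0,0,0]]]'
```

```text
time: 23.1
ee_pos: [0.4746, 0.2405, 0.0015]
eef_rot: [3.136, 0.116, -0.002]
wrist_force: [-1.3, -0.4, -1.2]
gripper_width: 0.232
time: 23.35
ee_pos: [0.4746, 0.2405, -0.0005]
eef_rot: [3.136, 0.116, -0.002]
wrist_force: [-0.7, 0.8, -0.5]
gripper_width: 0.224
time: 23.6
ee_pos: [0.4746, 0.2405, -0.002]
eef_rot: [3.136, 0.116, -0.002]
wrist_force: [-1.3, -0.4, -1.2]
gripper_width: 0.225
```

```bash
python3 -m crank '[[[10,0,0,0.1,0,0,0],[10,0,0,0.1,0,0,0]]]'; python3 -m crank '[[[10,0,0,0.1,0,0,0],[10,0,0,0.1,0,0,0]]]'
```

```text
time: 23.85
ee_pos: [0.4746, 0.2405, -0.003]
eef_rot: [3.136, 0.116, -0.002]
wrist_force: [-1.2, -0.9, -1.0]
gripper_width: 0.228
time: 24.1
ee_pos: [0.4746, 0.2405, -0.0039]
eef_rot: [3.136, 0.116, -0.002]
wrist_force: [-1.4, -0.3, 2.6]
gripper_width: 0.226
```

```bash
python3 -m crank '[[[10,0,0,0.06,0,0,0],[10,0,0,0.06,0,0,0]]]'
```

```text
time: 24.35
ee_pos: [0.4746, 0.2406, -0.004]
eef_rot: [3.136, 0.116, -0.001]
wrist_force: [-2.8, 0.1, 8.1]
gripper_width: 0.229
```

Firm contact at the predicted height. Release and retreat.

```bash
python3 -m crank '[[[28,0,0,0,0,0,0],[38,0,0,0,0,0,0],[48,0,0,0,0,0,0],[55,0,0,0,0,0,0],[55,0,0,-0.5,0,0,0],[55,0,0,-2,0,0,0],[55,0,0,-5,0,0,0],[55,0,0,-9,0,0,0],[55,0,0,-13,0,0,0],[55,0,0,-15,0,0,0]]]'; python3 -m crank '[[[55,0,3,0,0,0,0],[55,0,8,0,0,0,0],[55,0,14,0,0,0,0],[55,0,20,0,0,0,0],[55,0,26,0,0,0,0],[55,0,32,0,0,0,0],[55,0,36,0,0,0,0],[55,0,38,0,0,0,0],[55,0,38,0,0,0,0]]]'; python3 - <<'E'
from g import *
s=viewer.read_camera("scene");t=viewer.read_camera("top")
cv2.imwrite("pics/top17.png",t);cv2.imwrite("pics/scene17.png",s)
cv2.imwrite("pics/s17z.png",cv2.resize(s[210:320,195:340],None,fx=5,fy=5,interpolation=2))
cv2.imwrite("pics/t17z.png",cv2.resize(t[150:250,190:290],None,fx=6,fy=6,interpolation=2))
E
```

```text
time: 25.6
ee_pos: [0.4755, 0.2413, 0.1493]
eef_rot: [3.138, 0.116, 0.004]
wrist_force: [-0.1, 0.2, -0.8]
gripper_width: 0.549
time: 26.72
ee_pos: [0.5033, -0.1394, 0.1507]
eef_rot: [3.138, 0.111, 0.005]
wrist_force: [-1.0, 0.4, -0.2]
gripper_width: 0.549
```

View pics/s17z.png

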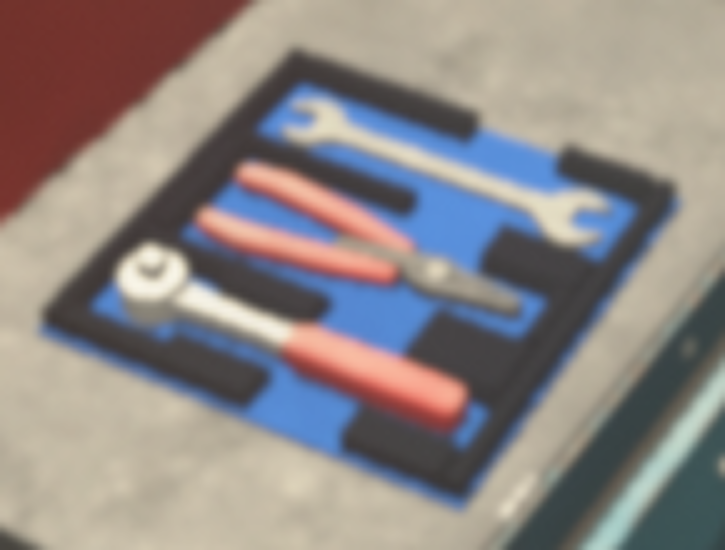

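View pics/t17z.png

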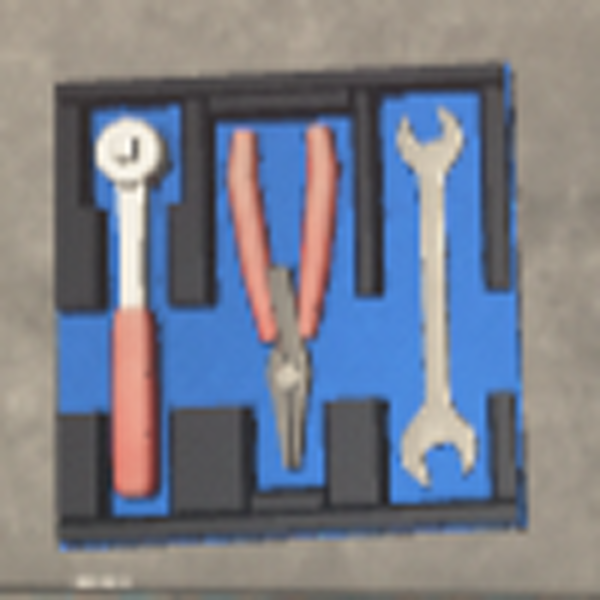

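Both tools are in their cut-outs the right way round: the ratchet head is at (129,150) in the top view, and the pliers' jaws point down at (292,465). The spanner hasn't moved. I'll check heights across the two views before handing in.

```bash
python3 - <<'E'
from g import *
def tri(pa,pb):
    M=np.zeros((3,3));v=np.zeros(3)
    for n,px in(("top",pa),("scene",pb)):
        p0=ray(n,px,0);d=ray(n,px,.1)-p0;d/=np.linalg.norm(d);A=np.eye(3)-np.outer(d,d);M+=A;v+=A@p0
    return np.linalg.solve(M,v)
a=lambda u,v:((u+.5)/6-.5+190,(v+.5)/6-.5+150);b=lambda u,v:((u+.5)/5-.5+195,(v+.5)/5-.5+210)
def loc(P):
    y=np.radians(TR[1]);d=P[:2]-TR[0];return np.round(1000*np.r_[d@[np.sin(y),-np.cos(y)],d@[np.cos(y),np.sin(y)],P[2]],1)
for n,u,v in(("head",(129,151),(154,270)),("hstart",(133,310),(293,340)),("hend",(136,492),(462,405)),("tip",(292,467),(518,303)),("h1",(241,135),(204,217)),("h2",(322,131),(245,172)),("pivot",(289,377),(440,269)),("spanner mid",(434,250),(430,168))):print(n,loc(tri(a(*u),b(*v))))
d=cv2.absdiff(cv2.imread("pics/top0.png"),cv2.imread("pics/top17.png"))[160:240,252:272];print("spanner diff",d.mean())
E
```

```text
head [-78.   81.6  31.4]
hstart [-79.1  -3.5  21.8]
hend [ -78.2 -101.4   22.7]
tip [  2.8 -90.8  16.6]
h1 [-20.7  90.4  17.6]
h2 [22.5 91.6 15. ]
pivot [  2.9 -43.3  19.6]
spanner mid [82.8 17.3  4.1]
spanner diff 1.2279166666666668
```

```bash
python3 -c "
from rig import arm,status
print(arm.hand_in(),status.observe()['time'])"
```

```text
the job is handed in; nothing more can be done
the job is handed in; nothing more can be done
```

The ratchet and then the pliers are back in their cut-outs. The ratchet's head points away from the robot and the pliers' jaws point toward it. I handed the job in at about 27 s of the 64 s; it gives no verdict.

- **Missed grasp:** the first grasp of the ratchet closed on nothing. A gentle touch on bare bench (17 N) showed the z reading was about 24 mm low against the stated tool geometry. I corrected for that afterwards.
- **Set-down:** both tools touched down within about 0.1 mm of the height I predicted. The force readings just after contact were 4.6 N for the ratchet and 2.6 to 8.1 N for the pliers.
- **Last checks:** measured in both camera views, both tools lie level and within 2–3 mm of their nominal positions. The spanner has not moved, and the arm is well clear of the tray.
- **Disagreement:** the first rough tray measurements differed by about 4 mm in y between the two views. A finer edge fit in the top view, good to under 1 mm, settled it and is what I placed by.

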